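# Unlatch the display case with the blue soaps

### The job

Two soap display cases with clear lids stand on the table, each held shut by a red quarter-turn latch knob. Release the lid of the case that holds the blue soaps: turn its knob clockwise (seen from above) by a quarter turn, as far as it goes, so that the lid springs ajar, then let go. Leave the case with the black soaps latched.

Things in the scene. Friction and masses are not known exactly. Their poses are not given: they have to be found in the camera images.
- blue_knob_grip (a point): Red latch knob of the blue soaps' case: point on its upright turning axis, 124 mm above the table, frame turning with the knob, z up. The knob is an upright bar, 12 mm thick along x, 46 mm long along y, top 138 mm and foot 97 mm above the table, on a black disc 40 mm wide (top at 97 mm). Below it a steel cam tongue (top at 92 mm) points along +x, reaching 60 mm from the axis.
- blue_knob (a joint): Angle of that knob (rad): 0 to 0.15 at the start (latched), grows clockwise seen from above, hard stop at 1.5. The cam clears the lid at about 0.9. Light friction (0.06 N m); it stays where it is left. Both cases are fixed to the table, left and right, knobs towards the robot, turned by up to 15 degrees; they look the same but for their blue or black soaps.
- blue_lid (a joint): Opening angle (rad) of the clear lid over the blue soaps, 140 x 160 mm, its top 86 mm above the table, hinged on the far rim; its near edge lies 45 mm beyond the knob's axis, under the cam tongue. About 0 while latched; once the cam is clear, a spring raises it by itself within about a second to its stop at 0.22, the near edge then 35 mm higher.
- black_knob (a joint): Angle (rad) of the same kind of knob on the case with the black soaps, 0 to 0.15 at the start (latched); to be left alone.

How it is judged (in metres and radians):
At the end, for the whole second after the job is handed in: The knob of the case with the blue soaps is turned at least 1.2 rad (of 1.5) clockwise and its lid stands ajar by more than 0.15 rad, at rest; the knob of the case with the black soaps is still below 0.4 rad (latched) (value of joint blue_knob above 1.2 rad and value of joint blue_lid above 0.15 rad and velocity of joint blue_lid below 0.1 rad/s and value of joint black_knob below 0.4 rad); the robot touches nothing.
It fails at once if the knob of the case with the black soaps is turned beyond 0.4 rad (value of joint black_knob above 0.4 rad).
It also fails if it takes over 32 s, if anything falls off the work surface, if the arm or the gripper's body presses on something with over 40 N, if the wrist force passes 120 N, or if a joint passes its speed limit or range.

### The arm

A 6-joint arm with a two-finger parallel gripper is mounted at the origin on a cart in front of the work surface, level with it; the furniture and walls round the work are solid. World frame = base frame: x ahead of the robot, y to its left, z up, the work surface at z = 0. Lengths are in mm, angles in rad, forces in N, time in s.
With the tool pointing down it reaches from about 250 to 725 mm from the base axis. Payload 9.7 kg.
Tool frame: the origin (TCP) lies between the finger pads; the fingertips stand 19 mm ahead of it and the grasp point (between the pads) is the TCP; z points along the fingers, y is the line along which they close (so a half turn about z gives the same grasp; the last joint's range is limited). The gripper opens to 85 mm and grips with 20 to 120 N. Pads are 22 mm wide; open, the fingers measure 114 mm over their backs; the gripper's body (76 mm by 85 mm) begins 54 mm behind the grasp point. The pads swing forward as they close: fully open they stand 13 mm farther back than shut.
Start: joints at [1.185, 0.087, 0.176, 1.66, 0, 1.571], TCP at [206.962, 509.572, 250.284] pointing down, gripper open.
Joint ranges: [-3.13, 3.13], [-0.85, 1.81], [-1.15, 1.24], [-2.2, 2.28], [-1.44, 1.52], [-3.14, 3.14]. Speed limits (rad/s): [2.22, 2.22, 2.57, 3.14, 3.14, 3.14].

### API

Orientations are given as a unit quaternion [w, x, y, z].
In Python, from rig import manip gives the robot as it stands.
- The arm moves only by the shell command python3 -m pendant 'ROWS' [OPENING] [FORCE]. ROWS is a JSON object of lists of equal length, an entry for each row: "travel": the shift along the tool's x, y, z in mm, a list of three; "spin": the turn about the tool's z in rad. A call has 1 to 8 rows; each row is the pose to reach, as a shift and turn from the pose commanded when the call began, along the tool's axes at that moment; what a row does not reach only later rows make up. A row lasts 1/10 s, in which the tool goes at most 50 mm and 8.59 degrees, less where a joint would pass 70% of its speed; a pose out of reach is approached as far as the arm can. A call with a gripper value outside its range is refused whole. OPENING is the finger opening in mm, from 0 to 85.4, set as the call begins (- or left out, the last holds). The fingers move at their own pace and stop on an object; FORCE is the grip in N (left out, the last holds). Time passes only in rows, so rows that repeat a pose let the fingers close. It gives the time, the measured TCP pose, the force, the opening and the grip force at its end, in the units of the state.
- manip.get_obs(): the state, without advancing time (a new reading comes with each control period).
- manip.get_image(name): name is "scene" or "top" or "wrist"; returns the picture (420x560x3 uint8, blue, green, red); there is no depth.
- manip.camera_model(name): a dict with "fx", "fy", "cx", "cy" (pixels), "k1" (the pictures are not rectified: a ray, as slopes to the right and down, at radius r is drawn at 1 + k1 r^2 times it, then the intrinsics apply), "rvec" (rotation vector, rad) and "tvec" (3), from world to camera coordinates, as OpenCV has them; the wrist camera has in their place "tool_from_camera" (4x4, takes a point from camera to tool coordinates, whose origin is the TCP and whose axes are the flange's). Camera axes: x right, y down, z forward; pixel columns grow to the right and rows downward; lengths in mm; the calibration is good to about 2 mm. A picture is of the moment at which its call begins: read the wrist's pose just before it. camera_model takes no time and is no camera call.
- manip.hand_in(): hands the job in; it is judged then, once.
The state is a dict: "time_s": time; "joint_positions": joint angles; "joint_vel": joint speeds; "tau": joint torques, N m; "tcp_pos": TCP position; "orientation": TCP orientation; "wrist_force": force on the tool from outside, world axes, zero at the start; "torque": the same for the moment, N m; "grip_width": opening from 0.0 (shut) to 1.0 (fully open); "grip_force": force on a finger pad.
Only numpy, scipy, OpenCV 4.12 (cv2) and the standard library are available. Lean on these libraries where they do the work, as an engineer would, in place of code of your own. Each camera call takes 0.05 s, during which the arm holds its last target. There are 200 camera calls.

## Working session

There is one attempt and no reset: what is moved stays moved. The work goes in short steps, Python scripts to look and compute and a shell command to move; the robot and the scene stay as the last step left them, time stands still between calls to the robot, and variables do not carry over. Pictures are saved under pics/ and viewed, at most 10 in all, crops included, and the job is handed in when it is done.

```bash
mkdir -p pics; ls; python3 - <<'E'
from rig import manip
import cv2
o=manip.get_obs();print(o)
for n in ("top","scene"):
    cv2.imwrite(f"pics/{n}0.png",manip.get_image(n)); print(n,manip.camera_model(n))
print(manip.camera_model("wrist"))
E
```

```text
pics
{'time_s': 0.0, 'joint_positions': array([ 1.18504072e+00,  8.74612935e-02,  1.75093424e-01,  1.65976910e+00,
       -2.08896760e-05,  1.57080509e+00]), 'joint_vel': array([-0.00038425,  0.00030139,  0.00016192,  0.00134141, -0.00153971,
        0.00108555]), 'tau': array([-5.91660646e-04, -5.20397151e+01,  4.64793348e+01,  1.64804823e-02,
        5.53463997e-05, -3.18955102e-06]), 'tcp_pos': array([206.87078168, 509.39122972, 249.56147849]), 'orientation': array([-1.18235861e-04,  1.91688373e-01,  9.81455612e-01, -6.59893702e-04]), 'wrist_force': array([-0.06546471,  0.71156219,  0.10612529]), 'torque': array([-0.03699549,  0.04215202, -0.00356174]), 'grip_force': 0.0, 'grip_width': 0.9993953227074036}
top {'fx': 399.9618828548178, 'fy': 399.9618828548178, 'cx': 276.0082454420966, 'cy': 216.22666417719546, 'k1': -0.052215151231133315, 'rvec': array([ 2.18801184, -2.14901602,  0.09061587]), 'tvec': array([-88.30922685, 595.32101818, 938.88251045])}
scene {'fx': 495.71004610701567, 'fy': 495.71004610701567, 'cx': 279.294541114869, 'cy': 212.14051796738758, 'k1': -0.14298286170173802, 'rvec': array([ 0.72042866, -2.61306096,  1.14588139]), 'tvec': array([464.70003421, 382.50914063, 756.81605634])}
{'fx': 303.7184213340978, 'fy': 303.7184213340978, 'cx': 280.64431503510696, 'cy': 214.9898841971819, 'k1': -0.04464454815033957, 'tool_from_camera': array([[ 3.97887658e-04, -9.45115942e-01, -3.26734905e-01,
         8.44989331e+01],
       [ 9.99999920e-01,  3.87956700e-04,  9.55623773e-05,
        -7.68182392e-01],
       [ 3.64414693e-05, -3.26734917e-01,  9.45116021e-01,
        -1.24398241e+02],
       [ 0.00000000e+00,  0.00000000e+00,  0.00000000e+00,
         1.00000000e+00]])}
```

View pics/top0.png

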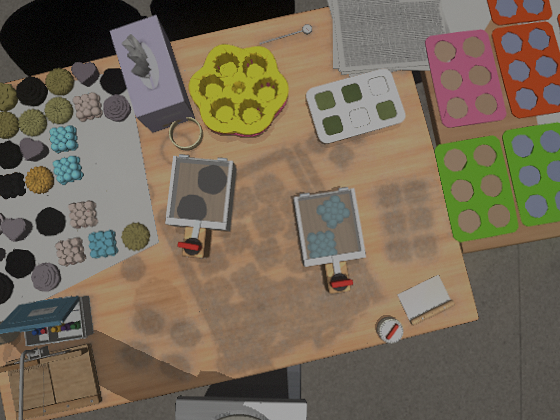

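View pics/scene0.png

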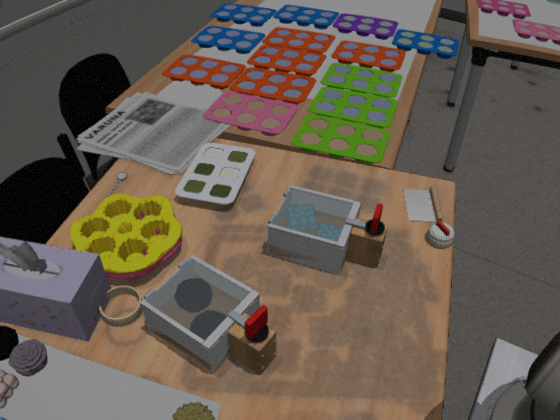

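The top view shows the blue soaps in the right-hand case (red knob at about (340,283)) and the black soaps in the left one (knob at about (189,246)). The scene view agrees: the blue case's knob is at about (376,220) and the black case's at about (257,322).

```bash
cat > h.py <<'E'
import numpy as np,cv2
from rig import manip
from scipy.spatial.transform import Rotation as R
def ext(n,o=None):
    m=manip.camera_model(n)
    if n=="wrist":
        T=np.eye(4);q=o["orientation"];T[:3,:3]=R.from_quat([q[1],q[2],q[3],q[0]]).as_matrix();T[:3,3]=o["tcp_pos"]
        W=T@m["tool_from_camera"];return m,W[:3,:3],W[:3,3]
    A=cv2.Rodrigues(m["rvec"])[0];return m,A.T,-A.T@m["tvec"]
def cast(n,px,z,o=None):
    m,A,c=ext(n,o);K=np.array([[m["fx"],0,m["cx"]],[0,m["fy"],m["cy"]],[0,0,1]])
    u=cv2.undistortPoints(np.float64(px).reshape(-1,1,2),K,np.array([m["k1"],0,0,0]))[:,0]
    # exact inverse of slope*(1+k1 r^2) is what undistortPoints solves
    d=np.c_[u,np.ones(len(u))]@A.T
    return c+d*((z-c[2])/d[:,2])[:,None]
def red(im):
    h=cv2.cvtColor(im,cv2.COLOR_BGR2HSV)
    return ((((h[...,0]<6)|(h[...,0]>174))&(h[...,1]>170)&(h[...,2]>90))*255).astype(np.uint8)
E
python3 - <<'E'
from h import *
for n in ("top","scene"):
    im=cv2.imread(f"pics/{n}0.png");c,_=cv2.findContours(red(im),0,1)
    for k in c:
        if cv2.contourArea(k)<40: continue
        p=k[:,0];w=cast(n,p,138)
        r=cv2.minAreaRect(w[:,:2].astype(np.float32));b=cv2.boxPoints(r)
        e=max((b[1]-b[0],b[2]-b[1]),key=np.linalg.norm)
        print(n,p.mean(0),cv2.contourArea(k),np.round(r[0]),np.round(r[1]),np.degrees(np.arctan2(e[1],e[0])))
# disc/axis and case edges checks: lid near corners (z86) of right case in top
print(cast("top",[[296,192],[356,189],[304,266],[364,258]],86))
q=manip.get_obs()["orientation"];print(R.from_quat([q[1],q[2],q[3],q[0]]).as_matrix().round(3))
E
```

```text
top [341.74468085 283.10638298] 89.5 [ 447. -220.] [12. 44.] -79.71719
top [187.75555556 245.51111111] 88.5 [520. 108.] [44. 12.] 79.9451
scene [255.80851064 315.25531915] 135.5 [518. 112.] [44. 10.] 82.61825
scene [377.71428571 211.17142857] 66.5 [ 445. -217.] [11. 44.] -79.84231
[[ 647.64452478 -122.82843211   86.        ]
 [ 657.0092414  -259.8488302    86.        ]
 [ 480.26103224 -143.10779896   86.        ]
 [ 500.42397605 -277.90095935   86.        ]]
[[-0.926  0.376 -0.   ]
 [ 0.376  0.926 -0.001]
 [-0.    -0.001 -1.   ]]
```

The top-view and scene-view rays agree: the blue knob is at about (446, -219), with its bar along 100°, so the fingers should close along 10°. I'll go there at the current height, spinning 1.01 rad in total.

```bash
python3 -m pendant '{"travel":[[-31,-36,0],[-62,-73,0],[-94,-110,0],[-125,-146,0],[-156,-182,0],[-187,-219,0],[-219,-255,0],[-250,-292,0]],"spin":[0.06,0.12,0.18,0.25,0.31,0.37,0.43,0.5]}' 50 60; python3 - <<'E'
from h import *
o=manip.get_obs();q=o["orientation"];M=R.from_quat([q[1],q[2],q[3],q[0]])
d=np.array([446,-219,220])-o["tcp_pos"];A=M.as_matrix()
print(o["tcp_pos"],M.inv().apply(d).round(),np.degrees(np.arctan2(A[1,1],A[0,1])))
E
```

```text
time_s: 0.9
tcp_pos: [328.7, 143.2, 250.2]
orientation: [0.0, 0.429, 0.903, 0.0]
wrist_force: [2.3, -0.1, 0.6]
grip_width: 0.586
grip_force: 0.0
[328.69631463 143.16226912 250.15442001] [-355. -138.   30.] 39.135922188144484
```

```bash
python3 -m pendant '{"travel":[[-50,-20,0],[-100,-39,0],[-150,-58,0],[-200,-78,0],[-250,-97,0],[-300,-117,0],[-355,-138,15],[-355,-138,30]],"spin":[0.07,0.14,0.21,0.28,0.35,0.42,0.51,0.51]}'; python3 -m pendant '{"travel":[[0,0,0],[0,0,0]],"spin":[0,0]}'; cat > w.py <<'E'
from h import *
import sys
o=manip.get_obs();im=manip.get_image("wrist");cv2.imwrite("pics/%s.png"%sys.argv[1],im)
c,_=cv2.findContours(red(im),0,1);k=max(c,key=cv2.contourArea)
q=o["orientation"];M=R.from_quat([q[1],q[2],q[3],q[0]]);A=M.as_matrix()
w=cast("wrist",k[:,0],138,o);r=cv2.minAreaRect(w[:,:2].astype(np.float32));b=cv2.boxPoints(r)
e=max((b[1]-b[0],b[2]-b[1]),key=np.linalg.norm)
print(o["tcp_pos"],"tooly",np.degrees(np.arctan2(A[1,1],A[0,1])),"bar",r[0],r[1],np.degrees(np.arctan2(e[1],e[0])),k[:,0].mean(0))
print("tool move",M.inv().apply(np.array([*r[0],124])-o["tcp_pos"]).round(1))
E
python3 w.py w1
```

```text
time_s: 1.7
tcp_pos: [447.2, -220.6, 220.6]
orientation: [0.001, 0.645, 0.765, 0.0]
wrist_force: [0.5, 0.5, -0.3]
grip_width: 0.584
grip_force: 0.0
time_s: 1.9
tcp_pos: [445.9, -217.6, 219.3]
orientation: [-0.001, 0.643, 0.766, -0.0]
wrist_force: [0.5, -0.3, 0.3]
grip_width: 0.586
grip_force: 0.0
[ 445.90912584 -217.55120604  219.32104509] tooly 9.946262487509333 bar (445.70904541015625, -216.28578186035156) (11.018729209899902, 54.12883377075195) -80.445564 [281.52564103 228.49358974]
tool move [ 1.1  0.2 95.3]
```

View pics/w1.png

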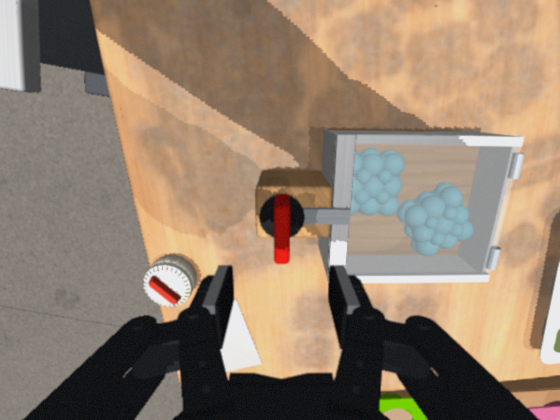

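The wrist view confirms blue soaps behind this knob, with the bar at about (282,228), centred between and parallel to the open fingers. Next I go down and grip.

```bash
python3 -m pendant '{"travel":[[-1,0,25],[-2,0,50],[-2.5,0,70],[-2.5,0,85],[-2.5,0,95],[-2.5,0,95],[-2.5,0,95]],"spin":[0,0,0,0,0,0,0]}'; python3 -m pendant '{"travel":[[0,0,0],[0,0,0],[0,0,0],[0,0,0],[0,0,0],[0,0,0],[0,0,0],[0,0,0]],"spin":[0,0,0,0,0,0,0,0]}' 0 40
```

```text
time_s: 2.65
tcp_pos: [447.2, -219.6, 126.2]
orientation: [0.001, 0.642, 0.766, 0.0]
wrist_force: [1.3, 0.3, 1.3]
grip_width: 0.586
grip_force: 0.0
time_s: 3.45
tcp_pos: [446.9, -220.0, 126.0]
orientation: [0.0, 0.643, 0.766, -0.0]
wrist_force: [-2.1, 0.5, 5.8]
grip_width: 0.132
grip_force: 42.0
```

```bash
python3 -m pendant '{"travel":[[0,0,0],[0,0,0],[0,0,0],[0,0,0],[0,0,0],[0,0,0],[0,0,0],[0,0,0]],"spin":[0.09,0.18,0.27,0.36,0.45,0.54,0.63,0.7]}'; python3 -m pendant '{"travel":[[0,0,0],[0,0,0],[0,0,0],[0,0,0],[0,0,0],[0,0,0],[0,0,0],[0,0,0]],"spin":[0.1,0.2,0.3,0.4,0.5,0.6,0.67,0.67]}'; python3 -c "
from h import *
o=manip.get_obs();print(o['torque'],o['wrist_force'],o['joint_positions'])"; python3 w.py w2
```

```text
time_s: 4.25
tcp_pos: [447.4, -220.1, 126.0]
orientation: [0.001, 0.867, 0.498, 0.0]
wrist_force: [1.1, -1.0, 4.7]
grip_width: 0.132
grip_force: 41.7
time_s: 5.05
tcp_pos: [447.7, -220.4, 126.0]
orientation: [0.001, 0.983, 0.186, 0.001]
wrist_force: [4.2, -4.5, 3.4]
grip_width: 0.134
grip_force: 41.6
[-0.8975405  -0.6288287  -0.06098618] [ 4.16633704 -4.46266472  3.35322425] [-4.57226205e-01 -4.83972987e-02 -2.01213675e-01  1.41533864e+00
 -4.97149458e-04  2.30981005e+00]
[ 447.69286244 -220.41174284  126.01593826] tooly -68.539629183912 bar (454.2833251953125, -218.34422302246094) (60.03166198730469, 11.540935516357422) 21.4613 [280.73234201 293.50185874]
tool move [6.9 0.5 2. ]
```

View pics/w2.png

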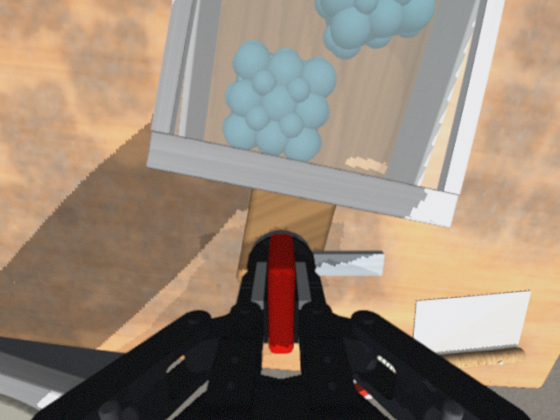

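The wrist view shows the cam tongue at about (350,263), swung clear to the side, and the lid's near edge raised. The torque is still only friction, so I'll turn a little further, let go and rise.

```bash
python3 -m pendant '{"travel":[[0,0,0],[0,0,0],[0,0,0],[0,0,0]],"spin":[0.04,0.08,0.11,0.11]}'; python3 -c "
from h import *
print(manip.get_obs()['torque'])"; python3 -m pendant '{"travel":[[0,0,0],[0,0,0],[0,0,0],[0,0,0],[0,0,0]],"spin":[0,0,0,0,0]}' 40; python3 -m pendant '{"travel":[[0,0,-10],[0,0,-30],[0,0,-60],[0,0,-100],[0,0,-140],[0,0,-150],[0,0,-150],[0,0,-150]],"spin":[0,0,0,0,0,0,0,0]}'; python3 w.py w3; python3 -c "
from h import *
cv2.imwrite('pics/s1.png',manip.get_image('scene'))"
```

```text
time_s: 5.5
tcp_pos: [447.7, -220.5, 126.0]
orientation: [0.001, 0.991, 0.133, 0.001]
wrist_force: [2.5, -5.2, 4.3]
grip_width: 0.137
grip_force: 41.7
[-1.01544871 -0.74018993 -0.0205244 ]
time_s: 6.0
tcp_pos: [446.8, -219.6, 125.1]
orientation: [-0.0, 0.991, 0.133, -0.0]
wrist_force: [1.3, 0.3, 0.1]
grip_width: 0.471
grip_force: 0.0
time_s: 6.8
tcp_pos: [446.8, -219.7, 274.5]
orientation: [-0.0, 0.991, 0.133, -0.0]
wrist_force: [-0.2, -0.2, -0.5]
grip_width: 0.462
grip_force: 0.0
[ 446.78761478 -219.66223439  274.46899791] tooly -74.76767609906342 bar (450.64288330078125, -220.42587280273438) (51.688270568847656, 10.924859046936035) 14.968965 [281.89430894 204.20325203]
tool move [  3.6   1.8 150.5]
```

View pics/w3.png

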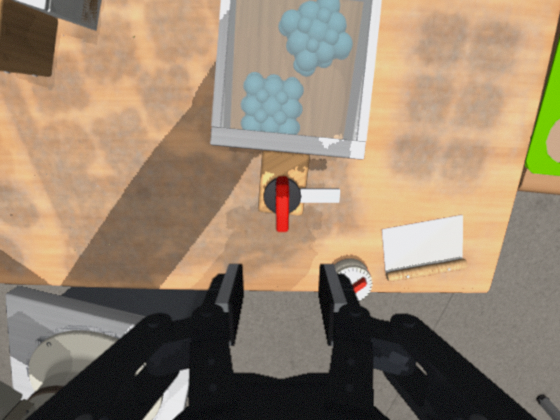

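View pics/s1.png

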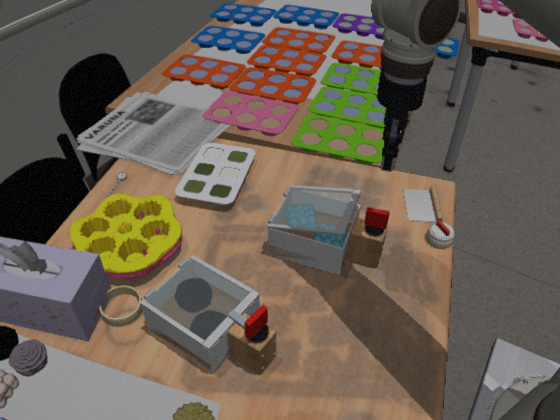

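In both views the blue knob has turned about 85° (bar at (282,204) in the wrist view, (376,219) in the scene view). Its lid stands ajar, the black knob at (257,322) is unchanged, and the gripper is clear of everything.

```bash
python3 -c "
from rig import manip
print(manip.hand_in())"
```

```text
the job is handed in; nothing more can be done
None
```

I turned the blue soaps' knob about 1.48 rad clockwise and its lid is ajar; the black soaps' case was not touched, the gripper is clear, and the job was handed in at about 7 s (no verdict was returned).

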